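# Start the purge and crack open a stuck dry box

### The job

Set the purge flow first: slide the yellow flow slide along its track until its centre line is in line with the orange mark. Then take the red handle, break the dry box's lid free of its sticky gasket without flinging it wide, and finish while still holding the lid slightly ajar, its front edge about 30 mm up, so that dry gas can sweep through. Leave the bottle, the tip box and the beaker standing where they are.

Things in the scene. Friction and masses are not known exactly. Their poses are not given: they have to be found in the camera images.
- dry_box: Fixed clear-walled desiccator box with a navy foot, 220 (x) x 260 (y) x 112 mm high to the gasket; the lid closes on it. Origin: centre of its underside, on the bench. Its own x axis points from the front (handle side) to the hinge side, y along the hinge, z up. Its place and yaw vary.
- lid (a joint): Lid hinge angle in rad: 0 = shut, grows as the front edge rises, stops at 0.42. Lid: white frame, clear pane, 226 x 266 x 14 mm, about 0.8 kg; falls shut when let go. The sticky gasket resists most at the start: 14 to 20 N upward at the handle, lid weight included; the stickiness halves by 0.04 rad and is gone by 0.1 rad (2 to 5 N then carries the lid). Front edge 30 mm up = 0.135 rad.
- lid_grip (a point): Centre of the red handle bar on the lid: round, 14 mm thick, parallel to the box's y axis, carried by two 12 mm steel posts at y = +65 and -65 mm. Bar centre is 38 mm above the lid's top face and, shut, 164 mm above the bench; it lies 180 mm in front of the hinge axis and moves with the lid. The point's axes are the lid's (z up and y along the bar when shut).
- lid_front (a point): Middle of the lower front edge of the lid, 223 mm in front of the hinge axis; 112 mm above the bench when shut.
- lid_hinge (a point): Fixed point on the hinge axis, midway along the box's rear upper edge, 112 mm above the bench. The axis runs along the box's y axis.
- console: Fixed grey purge-gas console with a navy top, 130 (x) x 210 (y) x 50 mm high, carrying along its y axis an aluminium slide track, 40 wide x 170 long x 14 mm high, in the middle of its top. Origin: centre of its underside, on the bench. Its place and yaw vary.
- flow_slide (a joint): Travel of the flow slide in m, 0 to 0.12, growing towards the console's +y; it stays where it is left; sliding friction about 1.5 N.
- flow_slide_top (a point): Top centre of the yellow slide grip, a block 28 (console x) x 20 (along the track, console y) x 40 mm high with a black centre line across its top. This point is 104.5 mm above the bench; 40 mm of the block stands clear above the track.
- flow_mark: Orange mark, a flat T 4 mm thick on the console's top beside the track, 46 mm to the console's +x side of the track's centre; its thin leg, 5 mm wide, points at the track and ends 4 mm short of it; the head, 20 mm wide, is on the far side. Its axes are those of the console; the origin is on the leg's centre line, so the slide is set when the centre of its top has the same console y as this origin. The mark is fixed; its place along the track varies.
- bottle: Loose bottle, 76 mm diameter, 150 mm high, red cap. Origin: centre of its underside. To be left alone.
- tip_box: Loose pipette-tip box, blue with clear top, 115 x 78 x 85 mm high. Origin: centre of its underside. To be left alone.
- beaker: Loose white beaker, 60 mm diameter, 75 mm high, near the middle of the bench. Origin: centre of its underside. To be left alone.

How it is judged:
By the outcome, as a careful person would: the job done as asked, in the order asked, and still so for the second after the job is handed in, while the arm keeps its last pose, push and grip.
It also fails if it takes over 48 s, if anything falls off the work surface, if the arm or the gripper's body presses on something with over 40 N, if the wrist force passes 120 N, or if a joint passes its speed limit or range.

### The arm

A 6-joint arm with a two-finger parallel gripper is mounted at the origin on the work surface. World frame = base frame: x ahead of the robot, y to its left, z up, the work surface at z = 0. Lengths are in m, angles in rad, forces in N, time in s.
With the tool pointing down it reaches from about 0.225 to 0.875 m from the base axis. Payload 3.4 kg.
Tool frame: the origin (TCP) lies where the fingers leave the gripper's body, on its centre line; the fingertips stand 73 mm ahead of it and the grasp point (between the pads) lies 54 mm ahead of it (manip.grip_point_offset is the distance from the TCP to the grasp point, in m); z points along the fingers, y is the line along which they close (so a half turn about z gives the same grasp; the last joint's range is limited). The gripper opens to 85 mm and grips with 20 to 120 N. Pads are 22 mm wide; open, the fingers measure 114 mm over their backs; the gripper's body (76 mm by 85 mm) begins 54 mm behind the grasp point. The pads swing forward as they close: fully open they stand 13 mm farther back than shut.
Start: joints at [-1.285, 0.276, 1.505, -0, 1.361, -0.121], TCP at [0.228, -0.528, 0.304] pointing down, gripper open.
Joint ranges: [-2.89, 2.89], [-0.75, 2.08], [0.22, 2.7], [-1.18, 4.32], [0.11, 2.71], [-2.7, 2.7]. Speed limits (rad/s): [2.57, 2.57, 3.14, 3.14, 3.14, 3.14].

### API

Orientations are given as a unit quaternion [w, x, y, z].
In Python, from rig import sensors, cams, manip, spotter gives the robot as it stands.
- The arm moves only by the tool drive_tool, never from a script. Its argument "targets" is a list of rows, each a list of 4 numbers: the shift along the world's x, y, z in m, then the turn about the world's z in degrees. In form: [[dx, dy, dz, spin], ...]. A call has exactly 5 rows; each row shifts and turns the commanded pose from where the row before left it; what a row does not reach is not made up. A row lasts 1/8 s, in which the tool goes at most 62.5 mm and 10.7 degrees, less where a joint would pass 70% of its speed; a pose out of reach is approached as far as the arm can. A call is refused whole if a number of a shift passes 0.0625 or a number of a turn 10.7, either way. A call with a gripper value outside its range is refused whole. "jaw" is the finger opening in m, from 0 to 0.0854, set as the call begins (left out, the last holds). The fingers move at their own pace and stop on an object; "force" is the grip in N (left out, the last holds). Time passes only in rows, so rows that do not move let the fingers close, or fill a call up. It gives the time, the measured TCP pose, the force and the opening at its end, in the units of the state.
- sensors.get_state(): the state, without advancing time (a new reading comes with each control period).
- cams.get_image(name): name is "scene" or "side" or "wrist"; returns a dict with "color" (420x560x3 uint8, red, green, blue), "intrinsics" (3x3 intrinsics, pixels), "R" (3x3) and "t" (3): a world point X has camera coordinates R X + t. Camera axes: x right, y down, z forward; pixel columns grow to the right and rows downward; lengths in m; the calibration is good to about 2 mm. A picture is of the moment at which its call begins. There is no depth.
- manip.sign_off(): hands the job in, once; it reports no verdict.
Trained networks look in the newest picture that a camera, given by its name, has taken for a name from the list of things; names that differ only in an ending like _2 or _b are one class to them, and where a whole thing is asked for, a point or a joint stands for the part that bears it (a point fixed in the world has none). Each returns a list of dicts, best first, with "score" (0 to 1); they miss things now and then, are a little off and sometimes report something else, mostly with a low value. They report only what shows in the picture. A call takes as long as a camera call.
- spotter.find_in(query, camera): "point" ([x, y, z] in m, in world coordinates, good to about 4 mm: the middle of the surface that is visible of it).
- spotter.landmark_of(query, camera): "point" ([x, y, z] in m, in world coordinates, good to about 4 mm: a listed point, or the origin of a listed thing).
The state is a dict: "clock": time; "qpos": joint angles; "qd": joint speeds; "effort": joint torques, N m; "position": TCP position; "ee_rot": TCP orientation; "contact_force": force on the tool from outside, world axes, zero at the start; "moment": the same for the moment, N m; "width": finger opening in m.
Only numpy, scipy, OpenCV 4.12 (cv2) and the standard library are available. Lean on these libraries where they do the work, as an engineer would, in place of code of your own. Each camera call takes 0.05 s, during which the arm holds its last target. There are 200 camera calls.

## Working session

There is one attempt and no reset: what is moved stays moved. The work goes in short steps, Python scripts to look and compute and a tool call to move; the robot and the scene stay as the last step left them, time stands still between calls to the robot, and variables do not carry over. Pictures are saved under pics/ and viewed, on a budget of 10 in all, crops included, one or two more only if the job needs it, and the job is handed in when it is done.

Besides the shell and the picture viewer there is one more tool, called as name([rows], argument=value, ...), one row to a line, values as JSON. drive_tool: Moves the arm, as the interface text tells. Its arguments: {"type":"object","properties":{"targets":{"type":"array","items":{"type":"array","items":{"type":"number"}}},"jaw":{"type":"number"},"force":{"type":"number"}},"required":["targets"]}

```bash
mkdir -p pics; python3 - <<'E'
from rig import sensors,cams,manip,spotter
import cv2,numpy as np
s=sensors.get_state();print(s['clock'],s['position'],s['ee_rot'],s['width'],manip.grip_point_offset)
ims=[]
for c in('scene','side'):
    im=cams.get_image(c);cv2.imwrite(f'pics/{c}0.png',im['color'][:,:,::-1])
    np.savez(f'{c}.npz',K=im['intrinsics'],R=im['R'],t=im['t'])
    for q in('dry_box','lid_grip','lid_front','lid_hinge','console','flow_slide_top','flow_mark','bottle','tip_box','beaker'):
        print(c,q,[(np.round(d['point'],3).tolist(),round(d['score'],2)) for d in spotter.landmark_of(q,c)[:2]])
print(sensors.get_state()['clock'])
E
```

```text
0.0 [ 0.22737856 -0.52767288  0.30300673] [-9.66048885e-04  9.79385218e-01  2.01999143e-01 -8.48735053e-05] 0.08541628276785042 0.0539
scene dry_box [([0.554, 0.244, 0.005], 0.58)]
scene lid_grip [([0.48, 0.252, 0.169], 0.81)]
scene lid_front [([0.439, 0.257, 0.112], 0.65)]
scene lid_hinge [([0.664, 0.229, 0.113], 0.77)]
scene console [([0.563, -0.244, -0.0], 0.66)]
scene flow_slide_top [([0.565, -0.303, 0.107], 0.61)]
scene flow_mark [([0.604, -0.193, 0.049], 0.37)]
scene bottle [([0.51, 0.514, -0.003], 0.68), ([0.562, -0.246, 0.002], 0.54)]
scene tip_box [([0.526, -0.487, 0.001], 0.73), ([0.428, 0.003, -0.0], 0.37)]
scene beaker [([0.427, 0.0, 0.0], 0.83), ([0.483, 0.251, 0.164], 0.65)]
side dry_box [([0.554, 0.241, 0.002], 0.85)]
side lid_grip [([0.487, 0.252, 0.161], 0.58)]
side lid_front [([0.444, 0.261, 0.112], 0.92)]
side lid_hinge [([0.664, 0.229, 0.11], 0.84), ([0.443, 0.262, 0.111], 0.42)]
side console [([0.566, -0.243, -0.003], 0.6)]
side flow_slide_top [([0.564, -0.304, 0.109], 0.54)]
side flow_mark [([0.443, 0.261, 0.113], 0.47), ([0.608, -0.19, 0.051], 0.35)]
side bottle [([0.514, 0.512, 0.0], 0.72), ([0.609, -0.192, 0.052], 0.46)]
side tip_box [([0.524, -0.484, -0.002], 0.83)]
side beaker [([0.429, 0.006, 0.002], 0.62)]
1.1
```

View pics/scene0.png

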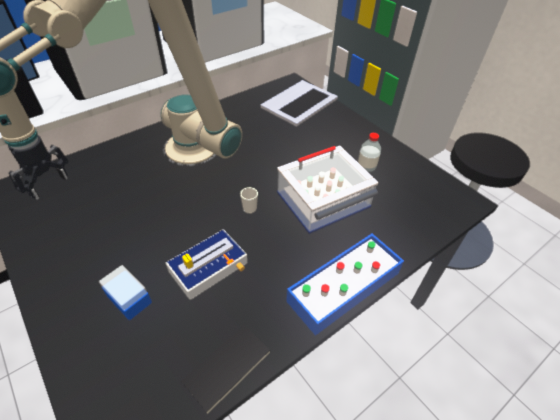

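View pics/side0.png

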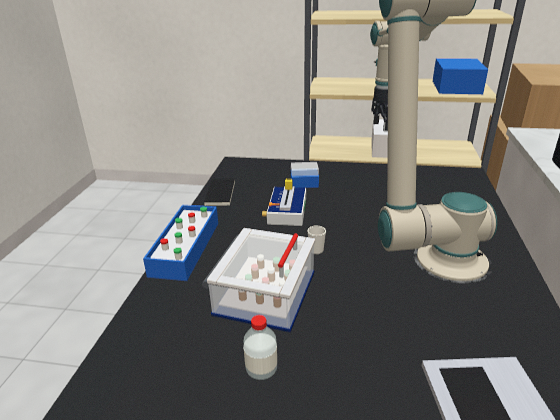

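The scene view shows the slide at about (187,260), near the track's -y end. The mark's T is at about (232,262) and the handle at (318,154). The networks agree with this. I'll move over the console for a closer look.

drive_tool([
  [0.05, 0.04, 0.005, -4.7],
  [0.05, 0.045, 0.005, -4.7],
  [0.05, 0.045, 0.005, -4.7],
  [0.05, 0.045, 0.005, -4.7],
  [0.05, 0.045, 0.005, -4.7],
], jaw=0.06)

```text
clock: 1.72
position: [0.4628, -0.321, 0.3277]
ee_rot: [0.0, 1.0, -0.003, 0.0]
contact_force: [0.7, -0.4, -0.4]
width: 0.0603
```

```bash
cat > look.py <<'E'
from rig import sensors,cams,manip,spotter
import cv2,numpy as np
def look(tag,qs=(),cam='wrist'):
    im=cams.get_image(cam);cv2.imwrite(f'pics/{tag}.png',im['color'][:,:,::-1])
    np.savez(f'{tag}.npz',K=im['intrinsics'],R=im['R'],t=im['t'])
    for q in qs: print(cam,q,[(np.round(d['point'],4).tolist(),round(d['score'],2)) for d in spotter.landmark_of(q,cam)[:2]])
def ray(tag,uv,z):
    f=np.load(f'{tag}.npz');d=f['R'].T@np.linalg.solve(f['K'],[*uv,1.]);c=-f['R'].T@f['t']
    return c+d*(z-c[2])/d[2]
def pose():
    s=sensors.get_state();from scipy.spatial.transform import Rotation as Ro
    R=Ro.from_quat(np.roll(s['ee_rot'],-1)).as_matrix()
    print(round(s['clock'],2),'pos',s['position'].round(4),'grip',(s['position']+R[:,2]*.0539).round(4),'yaxis deg',np.degrees(np.arctan2(R[1,1],R[0,1])).round(2),'F',np.round(s['contact_force'],1),'w',round(s['width'],4))
E
python3 - <<'E'
from look import *
pose();look('w1',('flow_slide_top','flow_mark','console'))
E
```

```text
1.73 pos [ 0.4628 -0.321   0.3277] grip [ 0.4628 -0.321   0.2738] yaxis deg -90.36 F [ 0.7 -0.4 -0.4] w 0.0603
wrist flow_slide_top [([0.5654, -0.302, 0.0998], 0.94)]
wrist flow_mark [([0.6068, -0.1944, 0.0529], 0.91)]
wrist console [([0.5632, -0.2446, 0.0008], 0.66)]
```

View pics/w1.png

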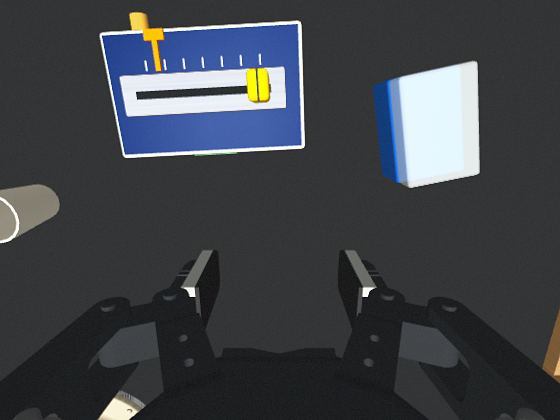

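The wrist view shows the console top with corners at (101,35), (300,22), (303,148) and (124,157). The mark's leg runs from (153,40) to (158,70), and the slide top is at about (258,70–102).

```bash
python3 - <<'E'
from look import *
C=[ray('w1',p,.05)[:2] for p in((101,35),(300,22),(303,148),(124,157))]
print(np.round(C,4),'centre',np.mean(C,0).round(4))
for i in range(4):
    d=C[(i+1)%4]-C[i];print(np.linalg.norm(d).round(4),np.degrees(np.arctan2(d[1],d[0])).round(2))
print('leg',ray('w1',(153,40),.054),ray('w1',(158,70),.054))
im=cv2.imread('pics/w1.png');h=cv2.cvtColor(im,cv2.COLOR_BGR2HSV)
b=np.where((h[...,0]<22)&(h[...,1]>180)&(h[...,2]>180)); 
m=(b[0]>42)&(b[0]<72)&(b[1]>145)&(b[1]<166)
for r in (46,52,58,64): 
    c=b[1][m&(b[0]==r)]; print(r,c.min() if len(c) else None,c.max() if len(c) else None, ray('w1',(c.mean(),r),.054).round(4) if len(c) else '')
k=im[60:110,235:280]; cv2.imwrite('pics/crop1.png',cv2.resize(k,None,fx=10,fy=10,interpolation=cv2.INTER_NEAREST))
E
```

```text
[[ 0.619  -0.1394]
 [ 0.6297 -0.3435]
 [ 0.5035 -0.3488]
 [ 0.4945 -0.1444]] centre [ 0.5617 -0.244 ]
0.2044 -86.99
0.1263 -177.6
0.2046 92.53
0.1246 2.32
leg [ 0.61317918 -0.19364856  0.054     ] [ 0.58505246 -0.19544012  0.054     ]
46 157 157 [ 0.6077 -0.1971  0.054 ]
52 158 158 [ 0.6021 -0.1974  0.054 ]
58 159 159 [ 0.5965 -0.1978  0.054 ]
64 160 160 [ 0.5908 -0.1982  0.054 ]
```

View pics/crop1.png

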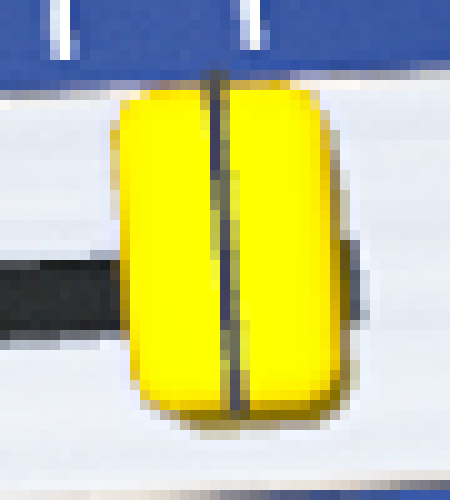

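```bash
python3 - <<'E'
from look import *
im=cv2.imread('pics/w1.png');h=cv2.cvtColor(im,cv2.COLOR_BGR2HSV).astype(int)
print([h[55,c].tolist() for c in range(150,163)])
e=lambda a:np.array([-np.sin(a),np.cos(a)])
S=ray('w1',(257.6,84.5),.1045);print('slide',S)
for a in(.040,.045,.05):
  for uv in((154.7,48),(156.3,60)):
    M=ray('w1',uv,.054);print(a,M.round(4),((M-S)[:2]@e(a)).round(4))
pose()
E
```

```text
[[111, 182, 150], [111, 180, 153], [111, 201, 155], [158, 87, 161], [25, 255, 255], [24, 255, 255], [24, 255, 255], [24, 255, 255], [20, 255, 255], [4, 163, 138], [113, 133, 130], [111, 181, 158], [111, 174, 158]]
slide [ 0.56525307 -0.30238695  0.1045    ]
0.04 [ 0.6058 -0.1945  0.054 ] 0.1062
0.04 [ 0.5946 -0.1948  0.054 ] 0.1063
0.045 [ 0.6058 -0.1945  0.054 ] 0.106
0.045 [ 0.5946 -0.1948  0.054 ] 0.1062
0.05 [ 0.6058 -0.1945  0.054 ] 0.1057
0.05 [ 0.5946 -0.1948  0.054 ] 0.106
1.93 pos [ 0.4622 -0.3215  0.3273] grip [ 0.4622 -0.3215  0.2734] yaxis deg -89.99 F [-1.1  0.3  0.3] w 0.0604
```

drive_tool([
  [0.05, 0.01, 0, 1.3],
  [0.05, 0.009, 0, 1.3],
  [0.003, 0, -0.04, 0],
  [0, 0, -0.04, 0],
  [0, 0, -0.02, 0],
], jaw=0.06, force=20)

```text
clock: 2.55
position: [0.5624, -0.3045, 0.2244]
ee_rot: [-0.001, 1.0, 0.02, -0.002]
contact_force: [-0.1, -0.2, 0.3]
width: 0.06
```

```bash
python3 -c "
from look import *
pose()"
```

```text
2.55 pos [ 0.5624 -0.3045  0.2244] grip [ 0.5622 -0.3044  0.1705] yaxis deg -87.69 F [-0.1 -0.2  0.3] w 0.06
```

drive_tool([
  [0.003, 0.002, -0.03, 0],
  [0, 0, -0.03, 0],
  [0, 0, -0.015, 0],
  [0, 0, -0.005, 0],
  [0, 0, 0, 0],
])

```text
clock: 3.18
position: [0.5675, -0.3021, 0.1478]
ee_rot: [0.0, 1.0, 0.021, 0.0]
contact_force: [0.1, -0.9, -0.0]
width: 0.06
```

drive_tool([
  [0, 0, 0, 0],
  [0, 0, 0, 0],
  [0, 0, 0, 0],
  [0, 0, 0, 0],
  [0, 0, 0, 0],
], jaw=0.01, force=25)

```text
clock: 3.8
position: [0.5679, -0.3016, 0.1483]
ee_rot: [0.001, 1.0, 0.021, 0.001]
contact_force: [-0.8, -0.3, 5.9]
width: 0.0198
```

```bash
python3 -c "
from look import *
pose();look('w2')"
```

```text
3.8 pos [ 0.5679 -0.3016  0.1483] grip [ 0.5679 -0.3017  0.0944] yaxis deg -87.58 F [-0.8 -0.3  5.9] w 0.0198
```

drive_tool([
  [-0.001, 0.022, 0, 0],
  [-0.001, 0.022, 0, 0],
  [-0.001, 0.022, 0, 0],
  [-0.001, 0.022, 0, 0],
  [-0.001, 0.017, 0, 0],
])

```text
clock: 4.47
position: [0.563, -0.1964, 0.1483]
ee_rot: [0.001, 1.0, 0.021, 0.001]
contact_force: [-0.9, -2.5, 5.0]
width: 0.0198
```

drive_tool([
  [0, 0, 0, 0],
  [0, 0, 0, 0],
  [0, 0, 0, 0],
  [0, 0, 0, 0],
  [0, 0, 0, 0],
])

```text
clock: 5.1
position: [0.563, -0.1962, 0.1482]
ee_rot: [-0.0, 1.0, 0.021, 0.001]
contact_force: [-0.1, 1.9, 6.8]
width: 0.0198
```

```bash
python3 -c "
from look import *
pose();look('w3',('flow_slide_top','flow_mark'))
im=cv2.imread('pics/w3.png');cv2.imwrite('pics/w3v.png',im)
for p in ((0.606,-.1945,.054),(.5946,-.1948,.054)):
    f=np.load('w3.npz');q=f['K']@(f['R']@np.array(p)+f['t']);print(q[:2]/q[2])"
```

```text
5.1 pos [ 0.563  -0.1962  0.1482] grip [ 0.5631 -0.1962  0.0943] yaxis deg -87.59 F [-0.1  1.9  6.8] w 0.0198
wrist flow_slide_top [([0.5635, -0.1962, 0.1014], 0.85)]
wrist flow_mark [([0.6055, -0.1961, 0.052], 0.74)]
[279.53692569 175.19065187]
[279.17578672 195.36817296]
```

View pics/w3v.png

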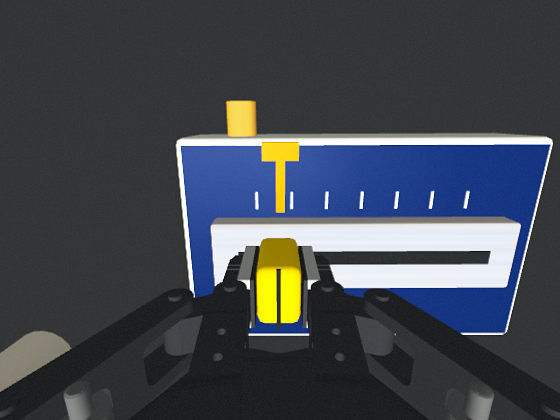

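The slide's line at (279,295) and the mark's leg at (280,190) nearly line up. I'll compute the remainder.

```bash
python3 - <<'E'
from look import *
g=cv2.imread('pics/w3.png').astype(int)
def orange(r): c=[u for u in range(268,294) if g[r,u,2]>180 and g[r,u,0]<90]; return np.mean(c),len(c)
def black(r): w=np.array([max(0,150-g[r,u,2]) for u in range(270,290)]);return (w*np.arange(270,290)).sum()/max(w.sum(),1)
L=[ (orange(r)[0],r) for r in range(168,208,4)];B=[(black(r),r) for r in range(272,296,4)]
print(np.round(L,1).tolist());print(np.round(B,1).tolist())
M=np.array([ray('w3',p,.054) for p in L]);S=np.array([ray('w3',p,.1045) for p in B])
print(M.mean(0),S.mean(0))
C=[ray('w3',p,.05)[:2] for p in((179,143),(551,142))];print(C, np.degrees(np.arctan2(*(C[0]-C[1])[::-1]))-90)
for a in(.036,.042,.047): print(a,(M.mean(0)-S.mean(0))[:2]@[-np.sin(a),np.cos(a)])
E
```

```text
[[280.0, 168.0], [280.0, 172.0], [280.0, 176.0], [280.0, 180.0], [280.0, 184.0], [280.0, 188.0], [280.0, 192.0], [280.0, 196.0], [280.0, 200.0], [280.0, 204.0]]
[[278.2, 272.0], [278.1, 276.0], [278.1, 280.0], [278.1, 284.0], [278.1, 288.0], [278.1, 292.0]]
[ 0.59989196 -0.19502601  0.054     ] [ 0.56956198 -0.19532449  0.1045    ]
[array([ 0.62065568, -0.13896443]), array([ 0.62988583, -0.34154173])] 2.608797385280667
0.036 -0.0007933563054991985
0.042 -0.0009752673952135138
0.047 -0.0011268334280850796
```

drive_tool([
  [0, -0.001, 0, 0],
  [0, 0, 0, 0],
  [0, 0, 0, 0],
  [0, 0, 0, 0],
  [0, 0, 0, 0],
])

```text
clock: 5.88
position: [0.563, -0.1973, 0.1483]
ee_rot: [0.0, 1.0, 0.021, 0.001]
contact_force: [-0.9, 1.6, 6.2]
width: 0.0198
```

drive_tool([
  [0, 0, 0, 0],
  [0, 0, 0, 0],
  [0, 0, 0.02, 0],
  [0, 0, 0.04, 0],
  [0, 0, 0.05, 0],
], jaw=0.06)

```text
clock: 6.5
position: [0.5618, -0.1972, 0.2568]
ee_rot: [-0.001, 1.0, 0.021, -0.002]
contact_force: [0.3, 0.5, 0.3]
width: 0.0601
```

drive_tool([
  [-0.02, 0.0, 0.05, 0],
  [-0.04, 0, 0.04, 0],
  [-0.04, 0, 0.0, 0],
  [0, 0, 0, 0],
  [0, 0, 0, 0],
])

```text
clock: 7.12
position: [0.4628, -0.1975, 0.3471]
ee_rot: [-0.0, 1.0, 0.021, 0.0]
contact_force: [0.3, 0.3, -0.1]
width: 0.0601
```

```bash
python3 - <<'E'
from look import *
pose();look('w4',('flow_slide_top','flow_mark'))
E
```

```text
7.12 pos [ 0.4628 -0.1975  0.3471] grip [ 0.4628 -0.1975  0.2932] yaxis deg -87.61 F [ 0.3  0.3 -0.1] w 0.0601
wrist flow_slide_top [([0.5621, -0.1962, 0.102], 0.89), ([0.4296, 0.0022, -0.0027], 0.27)]
wrist flow_mark [([0.6061, -0.1953, 0.0516], 0.6), ([0.4325, -0.0016, -0.0002], 0.51)]
```

View pics/w4.png

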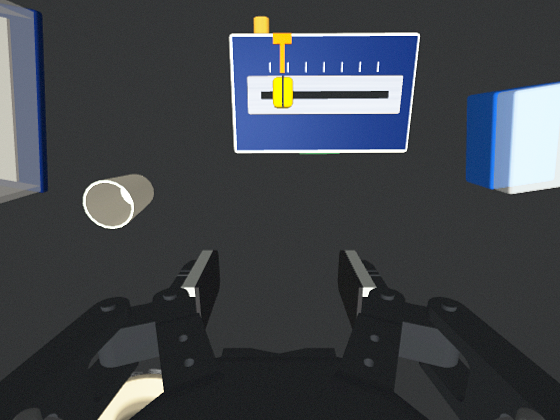

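The slide's line at about (283,92) is in line with the leg at (282.5,55). I'll check this numerically.

```bash
python3 - <<'E'
from look import *
g=cv2.imread('pics/w4.png').astype(int)
def orange(r): w=np.array([g[r,u,2]*(g[r,u,0]<120) for u in range(276,290)]);return (w*np.arange(276,290)).sum()/w.sum()
def black(r): w=np.array([max(0,190-g[r,u,2]) for u in range(278,289)]);return (w*np.arange(278,289)).sum()/max(w.sum(),1)
L=[ (orange(r),r) for r in range(46,70,3)];B=[(black(r),r) for r in range(82,104,3)]
print(np.round(L,1).tolist());print(np.round(B,1).tolist())
M=np.array([ray('w4',p,.054) for p in L]);S=np.array([ray('w4',p,.1045) for p in B])
print(M.mean(0),S.mean(0))
for a in(.042,.047): print(a,(M.mean(0)-S.mean(0))[:2]@[-np.sin(a),np.cos(a)])
look('s4',('lid_grip','lid_front','lid_hinge'),'side')
E
```

```text
[[282.0, 46.0], [282.0, 49.0], [282.0, 52.0], [282.0, 55.0], [282.0, 58.0], [282.0, 61.0], [282.0, 64.0], [282.0, 67.0]]
[[282.3, 82.0], [282.3, 85.0], [282.3, 88.0], [282.3, 91.0], [282.3, 94.0], [282.3, 97.0], [282.3, 100.0], [282.4, 103.0]]
[ 0.60063476 -0.1950769   0.054     ] [ 0.55985791 -0.19666164  0.1045    ]
0.042 -0.00012877611629492005
0.047 -0.00033281080404626236
side lid_grip [([0.4855, 0.2531, 0.1605], 0.68)]
side lid_front [([0.4409, 0.2614, 0.111], 0.75), ([0.4292, 0.0057, -0.0009], 0.45)]
side lid_hinge [([0.6614, 0.2289, 0.1106], 0.71)]
```

The slide is set: the offset is 0.1–0.3 mm. Next is the lid.

drive_tool([
  [0.003, 0.042, 0, 10],
  [0.003, 0.042, 0, 10],
  [0.003, 0.042, 0, 10],
  [0.003, 0.042, 0, 10],
  [0.003, 0.042, 0, 10],
])

```text
clock: 8.1
position: [0.4777, 0.014, 0.3472]
ee_rot: [0.0, 0.896, 0.444, 0.0]
contact_force: [0.7, 0.1, -0.2]
width: 0.06
```

drive_tool([
  [0, 0.042, 0, 10],
  [0, 0.042, 0, 10],
  [0, 0.042, 0, 10],
  [0, 0, 0, 0],
  [0, 0, 0, 0],
])

```text
clock: 8.72
position: [0.4776, 0.1385, 0.3471]
ee_rot: [0.0, 0.752, 0.659, -0.0]
contact_force: [0.6, -0.5, -0.4]
width: 0.06
```

```bash
python3 - <<'E'
from look import *
pose();look('w5',('lid_grip','lid_front','lid_hinge','dry_box'))
print(sensors.get_state()['qpos'].round(2))
E
```

```text
8.72 pos [0.4776 0.1385 0.3471] grip [0.4775 0.1384 0.2932] yaxis deg -7.6 F [ 0.6 -0.5 -0.4] w 0.06
wrist lid_grip [([0.4852, 0.2559, 0.1627], 0.59)]
wrist lid_front [([0.4408, 0.2587, 0.1099], 0.79)]
wrist lid_hinge [([0.6571, 0.2267, 0.1107], 0.65), ([0.5517, 0.2427, 0.0038], 0.23)]
wrist dry_box [([0.5512, 0.2461, 0.0047], 0.61)]
[ 0.14  0.13  1.58 -0.    1.42  0.28]
```

View pics/w5.png

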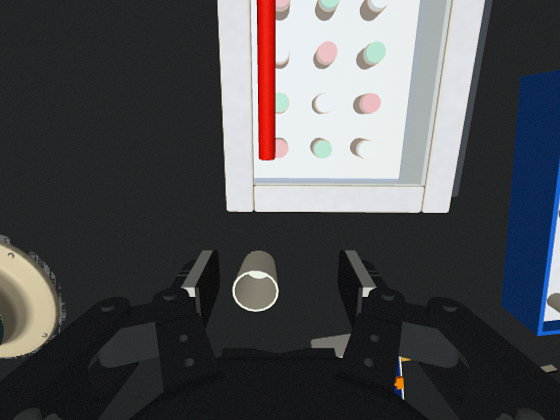

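The bar runs from (267,158) up to (265,0), and the lid's near edge runs from (226,211) to (450,211). I'll back-project the bar line.

```bash
python3 - <<'E'
from look import *
g=cv2.imread('pics/w5.png').astype(int)
P=[]
for r in range(10,150,15):
    c=[u for u in range(245,290) if g[r,u,2]>150 and g[r,u,1]<60]; P.append(ray('w5',(np.mean(c),r),.164))
P=np.array(P);k=np.polyfit(P[:,1],P[:,0],1);print('x at y .252',np.polyval(k,.252),'yaw',-np.degrees(np.arctan(-k[0]))*-1, k)
print('bar end',ray('w5',(267,158),.168))
a=ray('w5',(226,211),.126);b=ray('w5',(450,211),.126);d=b-a;print(a,b,np.linalg.norm(d),np.degrees(np.arctan2(d[1],d[0])))
E
```

```text
x at y .252 0.4840208822817398 yaw -8.183641885228855 [0.14381078 0.44778057]
bar end [0.47477443 0.18047846 0.168     ]
[0.42398567 0.12836804 0.126     ] [0.64750145 0.09883398 0.126     ] 0.22545857051052215 -7.527121651678214
```

drive_tool([
  [0.003, 0.04, 0, 0],
  [0.003, 0.04, 0, 0],
  [0.0, 0.034, 0, 0],
  [0, 0, -0.02, 0],
  [0, 0, -0.02, 0],
])

```text
clock: 9.6
position: [0.4838, 0.2526, 0.307]
ee_rot: [0.0, 0.752, 0.659, 0.0]
contact_force: [0.3, -0.2, 0.2]
width: 0.0599
```

```bash
python3 -c "
from look import *
pose();look('w6')"
```

```text
9.6 pos [0.4838 0.2526 0.307 ] grip [0.4838 0.2526 0.2531] yaxis deg -7.61 F [ 0.3 -0.2  0.2] w 0.0599
```

View pics/w6.png

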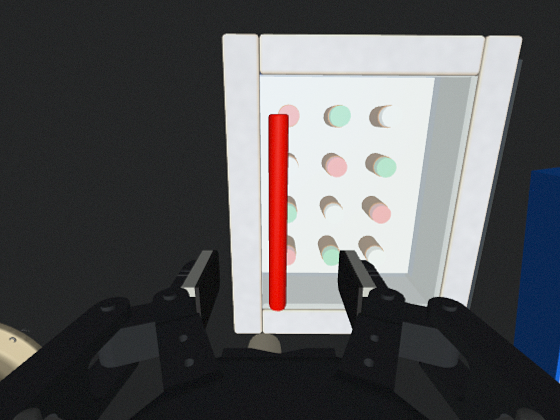

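The bar at column 278 is centred between the fingers (the midpoint is about 279). I'll descend and grip.

drive_tool([
  [0, 0, -0.03, 0],
  [0, 0, -0.03, 0],
  [0, 0, -0.02, 0],
  [0, 0, -0.009, 0],
  [0, 0, 0, 0],
])

```text
clock: 10.28
position: [0.4837, 0.2523, 0.2184]
ee_rot: [-0.0, 0.753, 0.658, -0.0]
contact_force: [-1.3, -0.5, -0.1]
width: 0.06
```

drive_tool([
  [0, 0, 0, 0],
  [0, 0, 0, 0],
  [0, 0, 0, 0],
  [0, 0, 0, 0],
  [0, 0, 0, 0],
], jaw=0.0, force=80)

```text
clock: 10.9
position: [0.4833, 0.2528, 0.2193]
ee_rot: [-0.0, 0.752, 0.659, 0.0]
contact_force: [-1.9, 0.5, 4.9]
width: 0.0116
```

```bash
python3 -c "
from look import *
pose()"
```

```text
10.9 pos [0.4833 0.2528 0.2193] grip [0.4833 0.2528 0.1654] yaxis deg -7.6 F [-1.9  0.5  4.9] w 0.0116
```

drive_tool([
  [0, 0, 0, 0],
  [0, 0, 0.001, 0],
  [0.001, 0, 0.001, 0],
  [0, 0, 0.001, 0],
  [0, 0, 0, 0],
])

```text
clock: 11.52
position: [0.4835, 0.2528, 0.2195]
ee_rot: [-0.001, 0.752, 0.659, -0.001]
contact_force: [-0.8, 3.3, -14.5]
width: 0.0115
```

```bash
python3 -c "
from look import *
pose()"
```

```text
11.53 pos [0.4835 0.2528 0.2195] grip [0.4833 0.2528 0.1656] yaxis deg -7.6 F [ -0.8   3.3 -14.5] w 0.0115
```

drive_tool([
  [0, 0, 0.001, 0],
  [0, 0, 0.001, 0],
  [0.001, 0, 0.001, 0],
  [0, 0, 0.001, 0],
  [0, 0, 0, 0],
])

```text
clock: 12.15
position: [0.4852, 0.2525, 0.2257]
ee_rot: [-0.0, 0.752, 0.659, -0.0]
contact_force: [-1.1, 3.9, -12.0]
width: 0.0112
```

```bash
python3 -c "
from look import *
pose()"
```

```text
12.15 pos [0.4852 0.2525 0.2257] grip [0.4852 0.2525 0.1718] yaxis deg -7.6 F [ -1.1   3.9 -12. ] w 0.0112
```

drive_tool([
  [0.001, 0, 0.002, 0],
  [0.001, 0, 0.002, 0],
  [0.001, 0, 0.002, 0],
  [0.001, 0, 0.002, 0],
  [0, 0, 0, 0],
])

```text
clock: 12.78
position: [0.4883, 0.2522, 0.2344]
ee_rot: [-0.0, 0.752, 0.659, -0.001]
contact_force: [-6.3, 0.6, -5.1]
width: 0.0111
```

```bash
python3 -c "
from look import *
pose();look('w7',('lid_grip','lid_front'));look('s7',('lid_grip','lid_front'),'side')"
```

```text
12.78 pos [0.4883 0.2522 0.2344] grip [0.4882 0.2521 0.1805] yaxis deg -7.59 F [-6.3  0.6 -5.1] w 0.0111
wrist lid_grip [([0.4908, 0.2518, 0.1777], 0.95)]
wrist lid_front []
side lid_grip [([0.4885, 0.2541, 0.1794], 0.62)]
side lid_front [([0.4444, 0.2607, 0.1302], 0.85)]
```

View pics/w7.png

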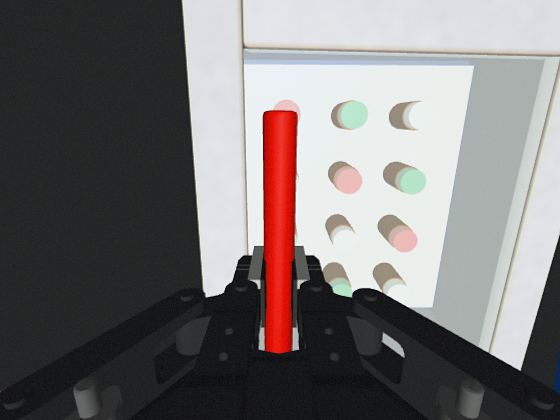

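The bar is firmly between the pads, from (280,115) to (278,350), and the lid is following, with its front edge about 18 mm up. I'll continue to about 30 mm.

drive_tool([
  [0.001, 0, 0.002, 0],
  [0.001, 0, 0.002, 0],
  [0.001, 0, 0.002, 0],
  [0, 0, 0.0015, 0],
  [0, 0, 0, 0],
])

```text
clock: 13.7
position: [0.4914, 0.2518, 0.2426]
ee_rot: [0.0, 0.752, 0.659, -0.001]
contact_force: [-8.3, 0.5, -2.6]
width: 0.0114
```

```bash
python3 - <<'E'
from look import *
pose();look('w8',('lid_grip','lid_front'));look('s8',('lid_grip','lid_front'),'side');look('c8',('lid_front','lid_grip'),'scene')
E
```

```text
13.7 pos [0.4914 0.2518 0.2426] grip [0.4914 0.2517 0.1887] yaxis deg -7.58 F [-8.3  0.5 -2.6] w 0.0114
wrist lid_grip [([0.4934, 0.2517, 0.1866], 0.77)]
wrist lid_front [([0.443, 0.2561, 0.1399], 0.6)]
side lid_grip [([0.4921, 0.2509, 0.1824], 0.68), ([0.4301, 0.0062, 0.0024], 0.24)]
side lid_front [([0.4453, 0.2627, 0.1395], 0.57)]
scene lid_front [([0.4395, 0.2598, 0.1412], 0.55)]
scene lid_grip [([0.4906, 0.2512, 0.1859], 0.66), ([0.5661, -0.2442, 0.0027], 0.4)]
```

View pics/s8.png

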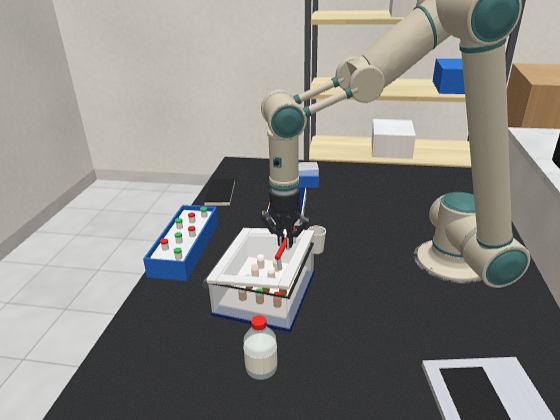

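The side view shows the lid ajar, held at the bar near (283,245), with the bottle at (260,350), the beaker and the tip box still standing in place. The front edge is about 28–29 mm up, so I'll add 1 mm and settle.

drive_tool([
  [0, 0, 0.001, 0],
  [0, 0, 0, 0],
  [0, 0, 0, 0],
  [0, 0, 0, 0],
  [0, 0, 0, 0],
])

```text
clock: 14.78
position: [0.4918, 0.2517, 0.2435]
ee_rot: [0.001, 0.752, 0.659, -0.001]
contact_force: [-6.3, 0.6, -3.6]
width: 0.0111
```

```bash
python3 - <<'E'
from look import *
pose();look('w9',('lid_grip','lid_front'));look('s9',('lid_grip','lid_front','bottle','beaker'),'side');look('c9',('lid_front','flow_slide_top','flow_mark','bottle','tip_box','beaker'),'scene')
E
```

```text
14.78 pos [0.4918 0.2517 0.2435] grip [0.4917 0.2516 0.1896] yaxis deg -7.58 F [-6.3  0.6 -3.6] w 0.0111
wrist lid_grip [([0.4931, 0.2537, 0.1859], 0.83)]
wrist lid_front [([0.4446, 0.2593, 0.1401], 0.57)]
side lid_grip [([0.4942, 0.2518, 0.1822], 0.93), ([0.4442, 0.2601, 0.1405], 0.69)]
side lid_front [([0.4454, 0.2601, 0.144], 0.6)]
side bottle [([0.5121, 0.5128, 0.0006], 0.94)]
side beaker [([0.4292, 0.005, 0.0013], 0.68)]
scene lid_front [([0.4437, 0.2565, 0.1467], 0.86), ([0.4908, 0.2533, 0.1865], 0.62)]
scene flow_slide_top [([0.4422, 0.2586, 0.1436], 0.74), ([0.5624, -0.1963, 0.1064], 0.5)]
scene flow_mark [([0.6643, 0.227, 0.115], 0.53), ([0.605, -0.1947, 0.0516], 0.46)]
scene bottle [([0.559, -0.195, 0.105], 0.59)]
scene tip_box []
scene beaker [([0.429, 0.0015, 0.0007], 0.63)]
```

```bash
python3 -c "
from rig import manip
print(manip.sign_off())"
```

```text
the job is handed in; nothing more can be done
None
```

I set the flow slide first, then broke the lid free in 1–2 mm steps and handed the job in with the lid held ajar. I was still gripping the handle at 80 N, and the clock read about 15 s of the 48 s allowed.

- **Flow slide:** measured in the wrist picture after letting go, its centre line is within about 0.1–0.3 mm of the orange mark. A final network check from the scene camera agreed within its error of about 4 mm.
- **Lid:** the rise of the gripper puts the front edge about 30 mm up. The three cameras' last readings disagreed somewhat, at 28, 32 and 35 mm (average about 31.5 mm), also with about 4 mm error each.
- **Grip:** the opening read 11–12 mm on the 14 mm bar. I did not find out why, but it stayed nearly constant through the lift and the lid followed the gripper.
- **Forces:** the wrist read about 15 N at the highest check while breaking the seal, and about 7 N at the end.
- **Bottle, beaker and tip box:** at the last check the bottle and beaker were where they started, within the networks' error. The last network search did not find the tip box (and misplaced the bottle in that one view). The tip box was still standing in the side picture taken shortly before, and the arm kept well clear of it.

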